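# Close the chopstick magazine, then draw its spring slide to the mark and hold it

## Task

At the tasting corner of a noodle workshop, first set the loose wooden lid gently and squarely down on the chopstick magazine so that it sits fully home, and let go of it. Then take the upright grip of the magazine's spring-return slide, pull it out until the slide's crossbar is in line with the small dark steel mark fin beside it, and keep it there with the gripper: finish while still holding the slide at the mark, because it springs back if let go. Leave everything else on the table where it is.

Things in the scene. Friction and masses are not known exactly. Their poses are not given: they have to be found in the camera images.
- magazine: Fixed wooden chopstick magazine, an open box on a base board. Origin: on the table, box's centre; x points from front (slide's grip) to back, y along the box, z up. Sizes in mm. Box 100 (x) by 244 (y), rim 95 above the table, mouth 84 by 228; sticks inside reach 75. The base board (white, 12 thick, 190 wide) reaches 225 to -x of the origin. Left or right on the table, turned up to 0.15 rad.
- lid_seat (a point): Point fixed to the magazine on its vertical centre line, 121 mm above the table: where point lid_grip is when the lid is home (lid's plate resting on the rim, plug in the mouth with 4 mm clearance on every side). Axes as the magazine's.
- lid_grip (a point): Centre of the loose wooden lid's bar handle: sizes in mm, bar 16 (x, across the lid) by 70 (y, along it) by 36 high, top 18 above this point. Under it the plate, 108 by 252 by 8, upper face 18 below this point; under that the plug, 76 by 220 by 10. It starts plug down, this point 36 above the table, length roughly along the table's x. Half a turn about z makes no difference.
- lid: The same lid, about 0.26 kg (varies); origin at the centre of the plug's underside, 36 mm below point lid_grip.
- pull_grip (a point): Point in the slide's upright dark wooden grip plate, on its centre line, 68 mm above the table, 27 below its top. Plate 14 (x) by 44 (y), 14 to 95 above the table. At rest it is 135 to -x of the magazine's origin, 85 ahead of the box. A thin dark steel crossbar, 14 to 22 above the table, runs from the plate to 64 to +y, at this point's x. Axes as the magazine's; pulled to -x.
- slide: The same slide; origin 56 mm below point pull_grip. A flat tongue, 30 mm wide, top 22 mm above the table, joins the grip plate to the box behind it. Travels 75 mm along the magazine's -x; a spring pushes it home: about 4 N at rest, 90 N/m more as it is drawn (up to about 11 N), slight friction. It does not latch.
- mark_line (a point): Top middle of the mark: a fixed upright dark steel fin, 4 (x) by 24 (y) by 20 mm high, on the base board, 80 mm to +y of the slide's centre line and 30 to 60 mm (varies) to -x of the crossbar at rest. Axes as the magazine's. The slide is at the mark when pull_grip and mark_line have the same x in the magazine's frame.
- cup: Bystander: white cup, 72 across, 62 mm high, origin under its centre, near the table's middle line.
- jar: Bystander: glass jar, 52 across, 85 mm high, origin under its centre, near the table's middle line, farther out.
- rest: Bystander: small white chopstick rest, 45 by 16 by 12 mm high, origin under its centre, between cup and jar.
- bowl: Bystander: bowl, 120 across, 55 mm high, left of the work.
- brush: Bystander: brush, 200 mm long, lying right of the work.
- tin: Bystander: steel tin, 80 across, 110 mm high, right of the work.
- scraper: Bystander: flat steel dough scraper with a wooden grip, 110 by 100, 20 mm high, left of the work.

How it is judged:
By the outcome, as a careful person would: the job done as asked, in the order asked, and still so for the second after the job is handed in, while the arm keeps its last pose, push and grip.
It also fails if it takes over 58 s, if anything falls off the work surface, if the arm or the gripper's body presses on something with over 40 N, if the wrist force passes 120 N, or if a joint passes its speed limit or range.

## Robot

A 6-joint arm with a two-finger parallel gripper is mounted at the origin on the work surface. World frame = base frame: x ahead of the robot, y to its left, z up, the work surface at z = 0. Lengths are in m, angles in rad, forces in N, time in s.
With the tool pointing down it reaches from about 0.375 to 0.75 m from the base axis. Payload 9 kg.
Tool frame: the origin (TCP) lies at the very end of the fingers, on their centre line; the grasp point (between the pads) lies 19 mm behind it (manip.grip_point_offset is the distance from the TCP to the grasp point, in m); x points along the fingers, y is the direction in which the jaws open and shut, and the axes are right-handed (so a half turn about x gives the same grasp; the last joint's range is limited). The gripper opens to 85 mm and grips with 20 to 120 N. Pads are 22 mm wide; open, the fingers measure 114 mm over their backs; the gripper's body (76 mm by 85 mm) begins 54 mm behind the grasp point. The pads swing forward as they close: fully open they stand 13 mm farther back than shut.
Start: joints at [0.911, 0.104, 0.097, 1.564, 0, 1.353], TCP at [0.257, 0.542, 0.231] pointing down, gripper open.
Joint ranges: [-2.99, 2.99], [-0.84, 1.86], [-1.1, 1.16], [-1.84, 2.11], [-1.51, 1.56], [-3.14, 3.14]. Speed limits (rad/s): [2.22, 2.22, 2.57, 3.14, 3.14, 3.14].

## Interface

Orientations are given as a rotation vector (axis times angle).
In Python, from workcell import manip gives the robot as it stands. The module is installed in compiled form; this text tells all that it offers.
- The arm moves only by the tool servo_tool, never from a script. Its arguments are lists of equal length, an entry for each row: "linear": the shift along the tool's x, y, z in cm, a list of three; "angular": the turn, a rotation vector about the tool's x, y, z in rad, a list of three. A call has 1 to 5 rows; each row is the pose to reach, as a shift and turn from the pose commanded when the call began, along the tool's axes at that moment; what a row does not reach only later rows make up. A row lasts 1/8 s, in which the tool goes at most 62.5 mm and 10.7 degrees, less where a joint would pass 70% of its speed; a pose out of reach is approached as far as the arm can. A call with a gripper value outside its range is refused whole. "grip" is the opening, from -1 (shut) to 1 (fully open), set as the call begins (left out, the last holds). The fingers move at their own pace and stop on an object; "grip_force" is the grip in N (left out, the last holds). Time passes only in rows, so rows that repeat a pose let the fingers close. It gives the time, the measured TCP pose, the force and the opening at its end, in the units of the state.
- manip.state(): the state, without advancing time (a new reading comes with each control period).
- manip.read_camera(name): name is "side" or "top"; returns a dict with "color" (420x560x3 uint8, red, green, blue), "range_z" (420x560 float32, m along the optical axis (not along the pixel's ray), 0 where there is no reading), "camera_matrix" (3x3 intrinsics, pixels), "rvec" (rotation vector, rad) and "tvec" (3), from world to camera coordinates, as OpenCV has them. Camera axes: x right, y down, z forward; pixel columns grow to the right and rows downward; lengths in m; the calibration is good to about 2 mm. A picture is of the moment at which its call begins.
- manip.finish_job(): hands the job in, once; it reports no verdict.
Trained networks look in the newest picture that a camera, given by its name, has taken for a name from the list of things; names that differ only in an ending like _2 or _b are one class to them, and where a whole thing is asked for, a point or a joint stands for the part that bears it (a point fixed in the world has none). Each returns a list of dicts, best first, with "p" (0 to 1); they miss things now and then, are a little off and sometimes report something else, mostly with a low value. They report only what shows in the picture. A call takes as long as a camera call.
- manip.outline_of(camera, thing): "mask" (420x560 bool, what is visible of it) and "box" ([left, top, right, bottom] in pixels, round what is visible of it).
- manip.landmark_of(camera, thing): "pixel" ([column, row] in pixels: a listed point, or the origin of a listed thing).
The state is a dict: "time_s": time; "joint_positions": joint angles; "dq": joint speeds; "joint_efforts": joint torques, N m; "ee_pos": TCP position; "tool_rot": TCP orientation; "wrist_force": force on the tool from outside, world axes, zero at the start; "moment": the same for the moment, N m; "finger_gap": finger opening in m.
Only numpy, scipy, OpenCV 4.12 (cv2) and the standard library are available. Lean on these libraries where they do the work, as an engineer would, in place of code of your own. Each camera call takes 0.05 s, during which the arm holds its last target. There are 200 camera calls.

## Working session

There is one attempt and no reset: what is moved stays moved. The work goes in short steps, Python scripts to look and compute and a tool call to move; the robot and the scene stay as the last step left them, time stands still between calls to the robot, and variables do not carry over. Pictures are saved under pics/ and viewed, about 8 in all and at most 12, crops included, and the job is handed in when it is done.

Besides the shell and the picture viewer there is one more tool, called after ">>>" as name(argument=value, ...) on one line, values as JSON. servo_tool: Moves the arm, as the interface text tells. Its arguments: {"type":"object","properties":{"linear":{"type":"array"},"angular":{"type":"array"},"grip":{"type":"number"},"grip_force":{"type":"number"}},"required":["linear","angular"]}

```bash
mkdir -p pics
cat > h.py <<'E'
import numpy as np,cv2
from scipy.spatial.transform import Rotation as R
from workcell import manip
def cam(n):
    c=manip.read_camera(n); c['R']=cv2.Rodrigues(np.array(c['rvec'],float))[0]; return c
def cloud(c):
    z=c['range_z']; K=c['camera_matrix']; v,u=np.indices(z.shape)
    p=np.stack([(u-K[0,2])/K[0,0]*z,(v-K[1,2])/K[1,1]*z,z],-1)
    P=(p-np.array(c['tvec']).ravel())@c['R']; P[z==0]=np.nan; return P
def ray(c,px,zw):
    d=c['R'].T@np.linalg.inv(c['camera_matrix'])@np.array([px[0],px[1],1.]); o=-c['R'].T@np.array(c['tvec']).ravel()
    return o+d*(zw-o[2])/d[2]
def save(c,n,box=None,s=1):
    im=c['color'][:,:,::-1]
    if box: im=im[box[1]:box[3],box[0]:box[2]]
    cv2.imwrite('pics/'+n,cv2.resize(im,None,fx=s,fy=s,interpolation=cv2.INTER_CUBIC))
E
python3 - <<'E'
from h import *
s=manip.state(); print(s)
C={n:cam(n) for n in('top','side')}
ims=[]
for n,c in C.items():
    save(c,n+'0.png',s=1.4)
    o=-c['R'].T@np.array(c['tvec']).ravel(); print(n,'cam at',o.round(3),'fwd',c['R'][2].round(2),c['camera_matrix'][0,0])
    for t,z in(('lid_seat',.121),('lid_grip',.036),('pull_grip',.068),('mark_line',.032),('cup',0),('jar',0),('tin',0),('bowl',0),('scraper',0),('rest',0),('brush',0)):
        L=manip.landmark_of(n,t)
        if L: print(n,t,round(L[0]['p'],2),np.round(L[0]['pixel']),ray(c,L[0]['pixel'],z).round(4))
        else: print(n,t,None)
    P=cloud(c)
    for t in('lid','magazine'):
        M=manip.outline_of(n,t)
        if M:
            q=P[M[0]['mask']]; print(t,M[0]['p'],len(q),np.nanpercentile(q,[2,98],axis=0).round(3).tolist())
E
```

```text
{'time_s': 0.0, 'joint_positions': array([ 9.11309354e-01,  1.04694164e-01,  9.64433226e-02,  1.56392202e+00,
       -2.10355334e-05,  1.35309834e+00]), 'dq': array([ 2.85959453e-05,  9.35315356e-04,  7.59075913e-04, -1.91865391e-04,
        2.48616969e-04,  1.75693420e-04]), 'joint_efforts': array([ 8.59636134e-05, -5.56931520e+01,  5.03650618e+01,  1.70449686e-02,
       -2.80449312e-04,  1.87706593e-05]), 'ee_pos': array([0.25630887, 0.54210871, 0.23051107]), 'tool_rot': array([ 0.34550328,  1.54345386, -0.34748826]), 'wrist_force': array([-0.27174764,  0.09057245,  0.82008538]), 'moment': array([-0.03196236,  0.01569142, -0.00234412]), 'finger_gap': 0.08571987508685339}
top cam at [ 0.484 -0.     1.231] fwd [ 0.08 -0.01 -1.  ] 434.2765312410372
top lid_seat 0.78 [367. 189.] [ 0.6152 -0.2153  0.121 ]
top lid_grip 0.88 [200. 189.] [0.6322 0.2304 0.036 ]
top pull_grip 0.63 [361. 243.] [ 0.4773 -0.2064  0.068 ]
top mark_line 0.45 [366. 192.] [ 0.619  -0.2309  0.032 ]
top cup 0.63 [284. 258.] [ 4.377e-01 -1.000e-04  0.000e+00]
top jar 0.78 [283. 153.] [ 0.738  -0.0021  0.    ]
top tin
[... 436 characters left out ...]
] 436.4891618988337
side lid_seat 0.57 [322. 244.] [ 0.6129 -0.2065  0.121 ]
side lid_grip 0.93 [243. 181.] [0.6516 0.2494 0.036 ]
side pull_grip 0.81 [282. 276.] [ 0.475  -0.1915  0.068 ]
side mark_line 0.57 [255. 272.] [ 0.439  -0.1101  0.032 ]
side cup 0.88 [239. 258.] [ 0.447  -0.0124  0.    ]
side jar 0.83 [306. 210.] [0.7573 0.0187 0.    ]
side tin 0.94 [389. 316.] [ 0.6557 -0.4493  0.    ]
side bowl 0.96 [175. 180.] [0.476  0.4534 0.    ]
side scraper None
side rest 0.63 [275. 236.] [ 0.5919 -0.0099  0.    ]
side brush 0.57 [340. 349.] [ 0.4768 -0.4342  0.    ]
lid 0.75 1426 [[0.561, 0.113, 0.011], [0.723, 0.35, 0.055]]
magazine 0.7 663 [[0.462, -0.292, 0.013], [0.566, -0.128, 0.097]]
```

View pics/top0.png

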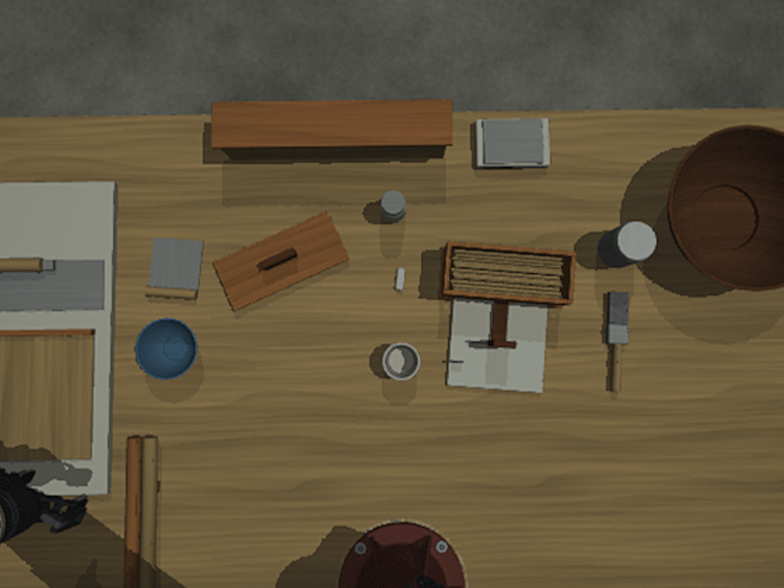

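View pics/side0.png

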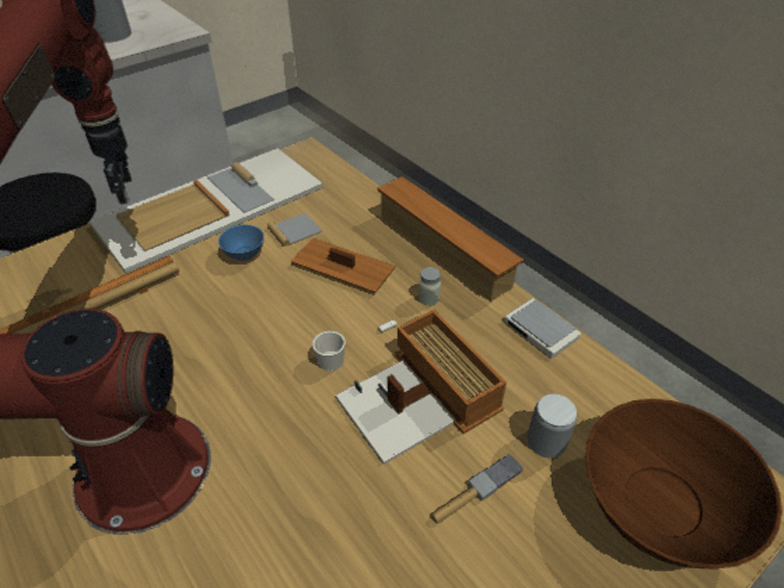

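Run:
```python
from h import *
c=cam('top');P=cloud(c)
def rect(sel,name):
    q=P[sel]; r=cv2.minAreaRect((q[:,:2]*1000).astype(np.float32)); print(name,len(q),np.round(r[0],1),np.round(r[1],1),round(r[2],2),'med',np.median(q,0).round(4)); return q
x,y,z=P[...,0],P[...,1],P[...,2]
L=(x>.5)&(x<.8)&(y>.08)&(y<.4)
rect(L&(z>.045)&(z<.06),'lidbar'); rect(L&(z>.012)&(z<.024),'lidplate')
M=(x>.53)&(x<.72)&(y<-.03)&(y>-.38)
rect(M&(z>.089)&(z<.102),'rim'); 
S=(x>.40)&(x<.535)&(y<-.1)&(y>-.3)
rect(S&(z>.088)&(z<.102),'pull top'); rect(S&(z>.07)&(z<.11),'pull top2')
c2=cam('side');P=cloud(c2);x,y,z=P[...,0],P[...,1],P[...,2]
L=(x>.5)&(x<.8)&(y>.08)&(y<.4)
rect(L&(z>.045)&(z<.06),'lidbar'); rect(L&(z>.012)&(z<.024),'lidplate')
M=(x>.53)&(x<.72)&(y<-.03)&(y>-.38)
rect(M&(z>.089)&(z<.102),'rim')
S=(x>.40)&(x<.535)&(y<-.1)&(y>-.3)
rect(S&(z>.088)&(z<.102),'pull top')
```

```text
lidbar 160 [588.9 305.9] [ 28.9 255.1] 37.57 med [0.6446 0.2326 0.0528]
lidplate 3185 [646.3 232.2] [109.2 252.4] 23.53 med [0.645  0.231  0.0174]
rim 796 [ 606.4 -213.4] [244.5 101. ] 84.39 med [ 0.6071 -0.2168  0.0941]
pull top 91 [ 472.2 -199.1] [43.2 13.9] 84.34 med [ 0.4721 -0.1989  0.0938]
pull top2 96 [ 472.2 -199.1] [43.2 13.9] 84.34 med [ 0.4721 -0.1983  0.0934]
lidbar 93 [588.3 305. ] [ 30.6 254.1] 36.46 med [0.6421 0.2294 0.0529]
lidplate 1260 [632.4 255.2] [118.9 306.7] 22.56 med [0.6372 0.2131 0.0191]
rim 709 [ 604.6 -212.9] [245.4 104.3] 84.91 med [ 0.6043 -0.2272  0.0947]
pull top 71 [ 470.3 -200.4] [42.9 14. ] 81.15 med [ 0.4689 -0.2026  0.0947]
```

```bash
cat >> h.py <<'E'
def go(p,yaw):
    "shift (cm) and turn in tool axes to TCP p, tool down, tool-y heading yaw (deg)"
    s=manip.state(); T=R.from_rotvec(s['tool_rot']).as_matrix()
    yw=np.radians(yaw); X=np.array([0,0,-1.]);Y=np.array([np.cos(yw),np.sin(yw),0]);G=np.stack([X,Y,np.cross(X,Y)],1)
    print('lin',(T.T@(np.array(p)-s['ee_pos'])*100).round(2),'ang',R.from_matrix(T.T@G).as_rotvec().round(3),'| pos',s['ee_pos'].round(4),'yaw',np.degrees(np.arctan2(T[1,1],T[0,1])).round(1),'j',s['joint_positions'].round(2),'F',s['wrist_force'].round(1),'gap',round(s['finger_gap'],4),'t',s['time_s'])
E
python3 - <<'E'
from h import *
go([.6455,.232,.12],23.5)
go([.6455,.232,.12],-156.5)
c=cam('top'); save(c,'front.png',(300,200,400,290),8)
c=cam('side'); save(c,'frontS.png',(230,245,330,335),8)
E
```

```text
lin [ 11.13 -11.43  48.43] ang [ 0.719 -0.    -0.   ] | pos [0.2565 0.5424 0.2313] yaw 64.7 j [0.91 0.1  0.1  1.56 0.   1.35] F [ 0.  -0.6 -0.6] gap 0.0858 t 1.5
lin [ 11.13 -11.43  48.43] ang [-2.423  0.    -0.   ] | pos [0.2565 0.5424 0.2313] yaw 64.7 j [0.91 0.1  0.1  1.56 0.   1.35] F [ 0.  -0.6 -0.6] gap 0.0858 t 1.5
```

View pics/front.png

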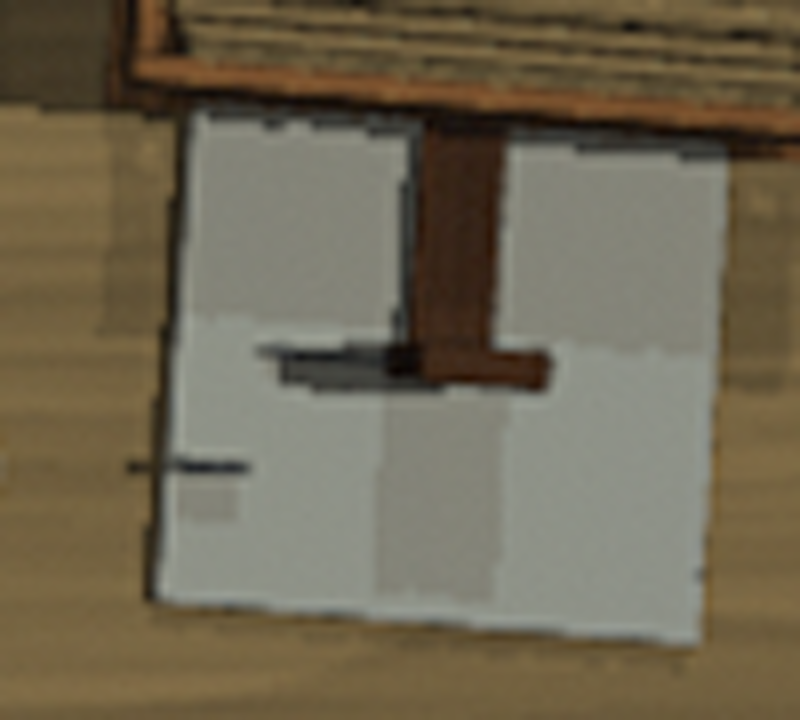

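>>> servo_tool(linear=[[2,-2.8,12],[4,-5.7,24],[6,-8.6,36.3],[8,-11.4,48.4],[8,-11.4,48.4]], angular=[[0.18,0,0],[0.36,0,0],[0.54,0,0],[0.719,0,0],[0.719,0,0]], grip=0.0)

```text
time_s: 2.22
ee_pos: [0.4991, 0.3486, 0.1815]
tool_rot: [0.905, 1.375, -0.904]
wrist_force: [-0.3, 1.1, 0.0]
finger_gap: 0.0426
```

>>> servo_tool(linear=[[0,0,0],[0,0,0]], angular=[[0,0,0],[0,0,0]])

```text
time_s: 2.48
ee_pos: [0.4976, 0.35, 0.1816]
tool_rot: [0.903, 1.376, -0.903]
wrist_force: [-0.6, 0.4, 0.8]
finger_gap: 0.0428
```

Run:
```python
from h import *
go([.6455,.232,.026],23.5)
psi=-5.8;a=np.radians(psi);ex=np.array([np.cos(a),np.sin(a)]);ey=np.array([-ex[1],ex[0]])
O=np.array([.6064,-.2134])
c=cam('top')
for px,z in(((323.75,258.25),.032),((332,243.8),.022),((348,244),.022)):
    p=ray(c,px,z)[:2]; print(px,p,'mag',(p-O)@ex,(p-O)@ey)
# fin in both cams
for n in('top','side'):
    c=cam(n); 
    for k in ('mark_line','pull_grip'):
        L=manip.landmark_of(n,k); print(n,k,[(round(l['p'],2),np.round(l['pixel'],1).tolist()) for l in L[:3]])
```

```text
lin [15.55  8.88 16.72] ang [-0.001 -0.     0.   ] | pos [0.4976 0.35   0.1816] yaw 23.5 j [0.4  0.13 0.03 1.48 0.   1.56] F [-0.6  0.4  0.8] gap 0.0428 t 2.475
(323.75, 258.25) [ 0.4367043  -0.10835754] mag -0.17944218226947498 0.08735590065428356
(332, 243.8) [ 0.47579924 -0.13307926] mag -0.13804909542642516 0.06671152646282473
(348, 244) [ 0.47453518 -0.17752511] mag -0.13481514615687426 0.0223654707791541
top mark_line []
top pull_grip [(0.71, [360.7, 243.9])]
side mark_line [(0.57, [255.0, 273.6]), (0.51, [247.2, 190.9])]
side pull_grip [(0.58, [280.2, 278.7])]
```

View pics/frontS.png

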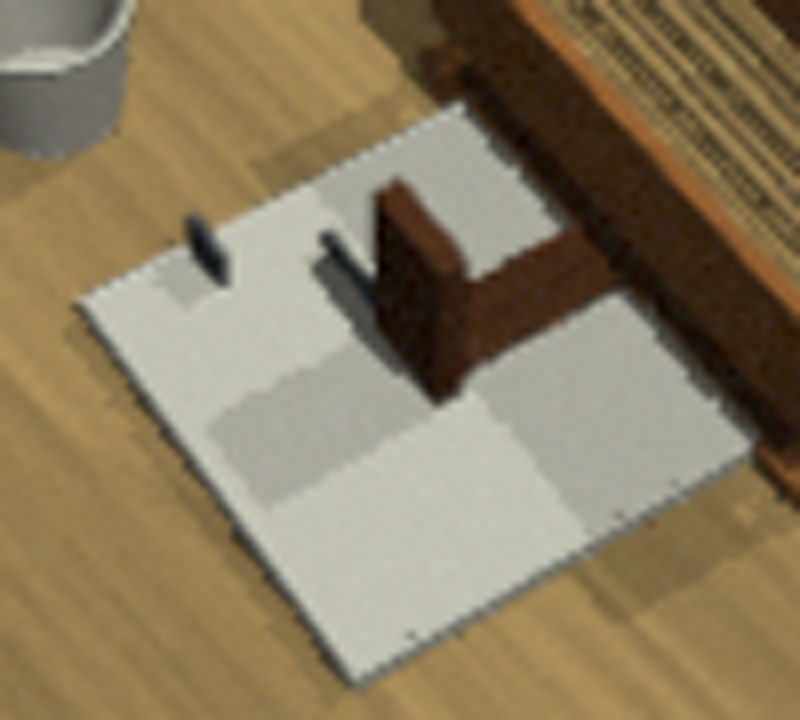

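>>> servo_tool(linear=[[3,2.8,5.2],[6,5.8,11],[8.5,8.9,16.7],[12.5,8.9,16.7],[12.5,8.9,16.7]], angular=[[0,0,0],[0,0,0],[0,0,0],[0,0,0],[0,0,0]])

```text
time_s: 3.45
ee_pos: [0.6436, 0.2309, 0.0519]
tool_rot: [0.9, 1.381, -0.908]
wrist_force: [-1.7, -0.5, -0.0]
finger_gap: 0.0427
```

Run:
```python
from h import *
go([.6455,.232,.026],23.5)
c=cam('side'); save(c,'lg.png',(190,120,300,220),7)
```

```text
lin [ 2.59  0.23 -0.02] ang [-0.002 -0.002  0.007] | pos [0.6436 0.2309 0.0519] yaw 23.4 j [ 0.15  0.41  0.12  1.29 -0.    1.32] F [-1.7 -0.5 -0. ] gap 0.0427 t 3.45
```

View pics/lg.png

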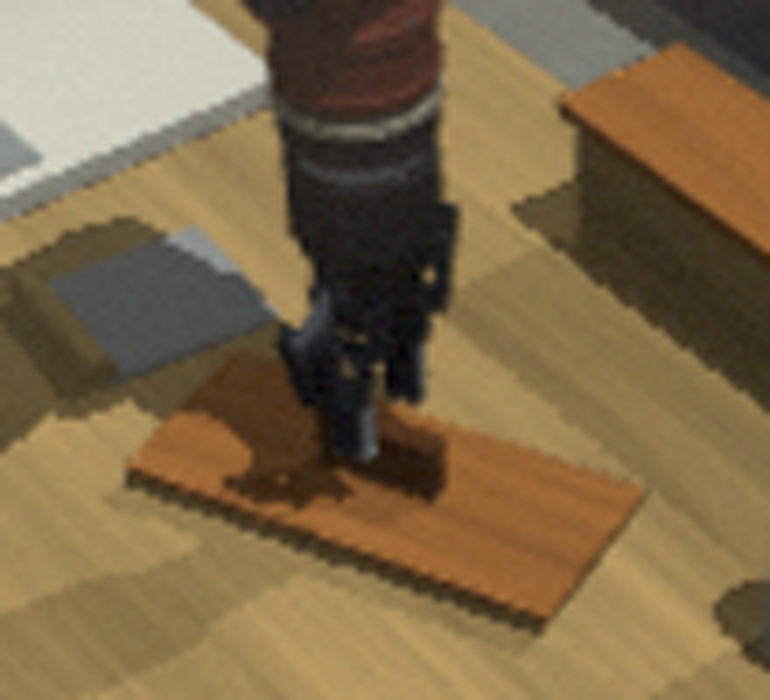

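>>> servo_tool(linear=[[1.4,0.2,0],[2.5,0.2,0],[2.5,0.2,0]], angular=[[0,0,0],[0,0,0],[0,0,0]])

```text
time_s: 3.88
ee_pos: [0.6469, 0.2336, 0.031]
tool_rot: [0.901, 1.377, -0.902]
wrist_force: [0.0, 0.3, -0.4]
finger_gap: 0.0428
```

>>> servo_tool(linear=[[0,0,0],[0,0,0],[0,0,0],[0,0,0]], angular=[[0,0,0],[0,0,0],[0,0,0],[0,0,0]], grip=-1, grip_force=60)

```text
time_s: 4.38
ee_pos: [0.6481, 0.2333, 0.0325]
tool_rot: [0.903, 1.375, -0.901]
wrist_force: [-2.0, 1.5, 5.9]
finger_gap: 0.015
```

>>> servo_tool(linear=[[-2,0,0],[-5,0,0],[-10,0,0],[-15,0,0],[-15,0,0]], angular=[[0,0,0],[0,0,0],[0,0,0],[0,0,0],[0,0,0]])

```text
time_s: 5.0
ee_pos: [0.6502, 0.2334, 0.1881]
tool_rot: [0.906, 1.369, -0.897]
wrist_force: [0.9, 0.0, -3.4]
finger_gap: 0.0147
```

Run:
```python
from h import *
go([.6064,-.2134,.2],-5.7)
c=cam('side'); P=cloud(c);x,y,z=[P[...,i] for i in range(3)]
save(c,'lift.png',(170,80,350,215),4)
```

```text
lin [ -1.29 -21.81  39.24] ang [ 0.509  0.    -0.009] | pos [0.6502 0.2334 0.1881] yaw 23.5 j [ 0.16  0.37  0.33  1.52 -0.    1.32] F [ 0.9  0.  -3.4] gap 0.0147 t 5.0
```

View pics/lift.png

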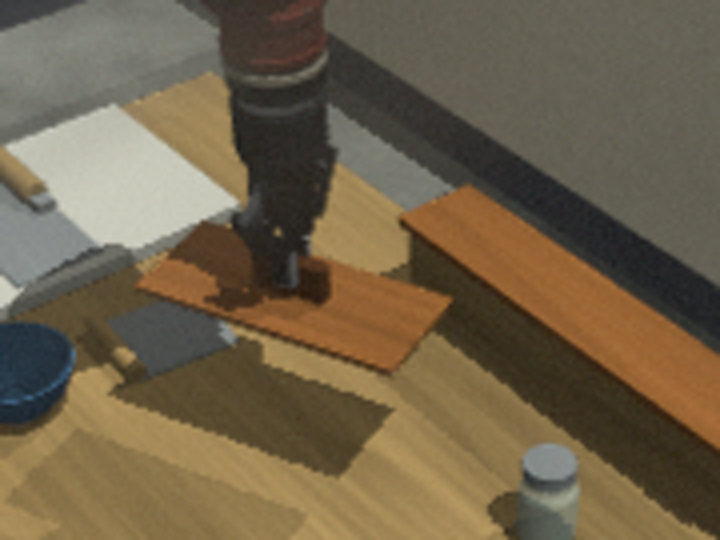

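>>> servo_tool(linear=[[-1,-2.7,4.9],[-1,-5.4,9.8],[-1,-8.1,14.7],[-1,-10.9,19.6],[-1,-13.6,24.5]], angular=[[0.06,0,0],[0.13,0,0],[0.19,0,0],[0.25,0,0],[0.32,0,0]])

```text
time_s: 5.68
ee_pos: [0.6192, -0.0473, 0.1897]
tool_rot: [1.144, 1.252, -1.146]
wrist_force: [0.5, -0.8, -3.4]
finger_gap: 0.0146
```

Run:
```python
from h import *
go([.6064,-.2134,.2],-5.7)
```

```text
lin [-1.04 -2.74 16.44] ang [ 0.187 -0.001  0.003] | pos [ 0.6192 -0.0473  0.1897] yaw 5.0 j [-0.29  0.17  0.09  1.5   0.    1.2 ] F [ 0.5 -0.8 -3.4] gap 0.0146 t 5.675
```

>>> servo_tool(linear=[[-1,-0.7,4.1],[-1,-1.4,8.2],[-1,-2.1,12.3],[-1,-2.7,16.4],[-1,-2.7,16.4]], angular=[[0.05,0,0],[0.09,0,0],[0.14,0,0],[0.187,0,0],[0.187,0,0]])

```text
time_s: 6.3
ee_pos: [0.6071, -0.2141, 0.1992]
tool_rot: [1.283, 1.163, -1.285]
wrist_force: [0.6, 0.8, -3.6]
finger_gap: 0.0144
```

>>> servo_tool(linear=[[0,0,0],[0,0,0]], angular=[[0,0,0],[0,0,0]])

```text
time_s: 6.55
ee_pos: [0.6084, -0.2104, 0.201]
tool_rot: [1.279, 1.164, -1.28]
wrist_force: [0.5, -0.4, -4.0]
finger_gap: 0.0145
```

```bash
cat > lid.py <<'E'
from h import *
go([.6064,-.2134,.2],-5.7)
s=manip.state()
for n in('top','side'):
    c=cam(n);P=cloud(c)
    M=manip.outline_of(n,'lid'); 
    if not M: print(n,'no lid'); continue
    print('p',[round(m['p'],2) for m in M])
    k=M[0]['mask']&np.isfinite(P[...,2]); q=P[k]; e=s['ee_pos']
    q=q[(abs(q[:,0]-e[0])<.16)&(abs(q[:,1]-e[1])<.2)&(q[:,2]>.09)]
    # plate plane: dominant height
    h,b=np.histogram(q[:,2],bins=np.arange(.08,.3,.004)); z0=b[h.argmax()]+.002
    pl=q[abs(q[:,2]-z0)<.012]
    A=np.c_[pl[:,:2]-e[:2],np.ones(len(pl))]; co=np.linalg.lstsq(A,pl[:,2],rcond=None)[0]
    pl=pl[abs(A@co-pl[:,2])<.004]
    r=cv2.minAreaRect((pl[:,:2]*1000).astype(np.float32)); print(n,len(pl),'slopes',co[:2].round(3),'z at tcp',co[2].round(4),'rect',np.round(r[0],1),np.round(r[1],1),round(r[2],2))
E
python3 lid.py
```

```text
lin [ 0.1  -0.17  0.32] ang [ 0.004 -0.001  0.001] | pos [ 0.6084 -0.2104  0.201 ] yaw -5.5 j [-0.54  0.24  0.19  1.52  0.    1.13] F [ 0.5 -0.4 -4. ] gap 0.0145 t 6.55
p [0.77]
top 1860 slopes [-0.005 -0.002] z at tcp 0.186 rect [ 616.3 -144.7] [120.8 108.8] 83.96
p [0.96]
side 2082 slopes [0.006 0.001] z at tcp 0.1877 rect [ 608.8 -209.7] [255.8 110.9] 84.55
```

>>> servo_tool(linear=[[2,-0.29,0.36],[4,-0.29,0.36],[5.9,-0.29,0.36],[5.9,-0.29,0.36],[5.9,-0.29,0.36]], angular=[[0,0,0],[0,0,0],[0,0,0],[0,0,0],[0,0,0]])

```text
time_s: 7.38
ee_pos: [0.6055, -0.2149, 0.1431]
tool_rot: [1.28, 1.161, -1.28]
wrist_force: [-0.1, 0.7, -3.4]
finger_gap: 0.0146
```

>>> servo_tool(linear=[[0,0,0],[0,0,0]], angular=[[0,0,0],[0,0,0]])

```text
time_s: 7.62
ee_pos: [0.6056, -0.2151, 0.1433]
tool_rot: [1.28, 1.161, -1.28]
wrist_force: [0.2, 0.6, -2.9]
finger_gap: 0.0142
```

```bash
python3 lid.py
python3 - <<'E'
from h import *
c=cam('side'); save(c,'above.png',(250,190,390,310),5)
E
```

```text
lin [-5.67  0.07 -0.17] ang [ 0.003  0.    -0.001] | pos [ 0.6056 -0.2151  0.1433] yaw -5.6 j [-0.54  0.23  0.08  1.42  0.    1.12] F [ 0.2  0.6 -2.9] gap 0.0142 t 7.625
p [0.67]
top 1655 slopes [ 0.001 -0.003] z at tcp 0.1283 rect [ 613.6 -148.9] [120.1 108. ] 84.31
p [0.77]
side 2005 slopes [0.006 0.001] z at tcp 0.1294 rect [ 605.1 -214.8] [254.6 112.2] 84.63
```

View pics/above.png

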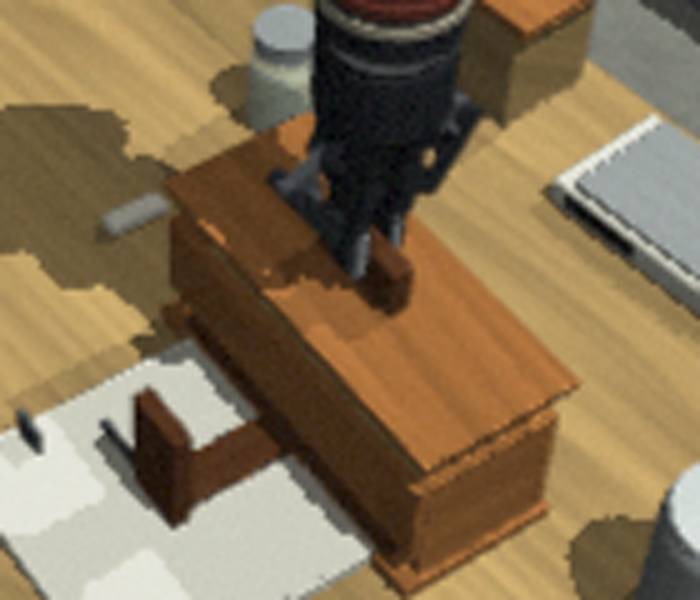

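>>> servo_tool(linear=[[0.6,-0.07,-0.14],[1.1,-0.07,-0.14],[1.5,-0.07,-0.14],[1.9,-0.07,-0.14],[2.2,-0.07,-0.14]], angular=[[0,0,0],[0,0,0],[0,0,0],[0,0,0],[0,0,0]])

```text
time_s: 8.5
ee_pos: [0.6047, -0.2134, 0.1202]
tool_rot: [1.28, 1.162, -1.28]
wrist_force: [0.6, 0.3, -4.2]
finger_gap: 0.015
```

>>> servo_tool(linear=[[0.1,0,0],[0.2,0,0],[0.3,0,0],[0.3,0,0]], angular=[[0,0,0],[0,0,0],[0,0,0],[0,0,0]])

```text
time_s: 9.0
ee_pos: [0.6047, -0.2134, 0.1176]
tool_rot: [1.28, 1.162, -1.28]
wrist_force: [-0.4, 0.3, -3.0]
finger_gap: 0.0147
```

```bash
python3 lid.py
```

```text
lin [-8.24  0.17 -0.02] ang [ 0.002 -0.    -0.   ] | pos [ 0.6047 -0.2134  0.1176] yaw -5.6 j [-0.54  0.24  0.04  1.37  0.    1.13] F [-0.4  0.3 -3. ] gap 0.0147 t 9.0
p [0.63]
top 1590 slopes [ 0.002 -0.001] z at tcp 0.1024 rect [ 612.5 -149.1] [123.6 108. ] 84.17
p [0.85]
side 1856 slopes [0.003 0.002] z at tcp 0.1041 rect [ 604.1 -214. ] [251.8 108.8] 84.34
```

>>> servo_tool(linear=[[0.08,0,0],[0.15,0,0],[0.15,0,0]], angular=[[0,0,0],[0,0,0],[0,0,0]])

```text
time_s: 9.57
ee_pos: [0.6048, -0.2135, 0.1175]
tool_rot: [1.28, 1.161, -1.28]
wrist_force: [-3.8, 2.1, 6.5]
finger_gap: 0.0147
```

>>> servo_tool(linear=[[0,0,0],[0,0,0],[0,0,0]], angular=[[0,0,0],[0,0,0],[0,0,0]], grip=0.0)

```text
time_s: 9.95
ee_pos: [0.6048, -0.2134, 0.116]
tool_rot: [1.28, 1.162, -1.28]
wrist_force: [-0.4, 0.1, -0.4]
finger_gap: 0.0426
```

>>> servo_tool(linear=[[-2,0,0],[-5,0,0],[-8,0,0],[-8,-6,0],[-8,-12,0]], angular=[[0,0,0],[0,0,0],[0,0,0],[0,0,0],[0,0,0]])

```text
time_s: 10.58
ee_pos: [0.4847, -0.2021, 0.1977]
tool_rot: [1.28, 1.16, -1.279]
wrist_force: [-1.1, -0.5, 0.2]
finger_gap: 0.0423
```

```bash
cat > look.py <<'E'
from h import *
a=np.radians(-5.8);ex=np.array([np.cos(a),np.sin(a)]);ey=np.array([-ex[1],ex[0]]);O=np.array([.6064,-.2134])
c=cam('top');P=cloud(c);x,y,z=[P[...,i] for i in range(3)]
k=(x>.53)&(x<.7)&(y>-.36)&(y<-.06)
q=P[k&(z>.095)&(z<.111)]; r=cv2.minAreaRect((q[:,:2]*1000).astype(np.float32)); print('plate',len(q),np.median(q[:,2]),np.percentile(q[:,2],[5,95]).round(4),np.round(r[0],1),np.round(r[1],1),r[2])
co=np.linalg.lstsq(np.c_[q[:,:2]-O,np.ones(len(q))],q[:,2],rcond=None)[0];print(co.round(4))
S=(x>.36)&(x<.535)&(y<-.1)&(y>-.3)&(z>.088)&(z<.102); q=P[S]
r=cv2.minAreaRect((q[:,:2]*1000).astype(np.float32)); print('pull',len(q),np.round(r[0],1),np.round(r[1],1),r[2])
save(c,'t2.png',(300,160,420,290),5)
c=cam('side'); save(c,'s2.png',(230,180,370,330),5)
go([.4722,-.1995,.12],-5.8)
E
python3 look.py
```

```text
plate 3286 0.10217026473361382 [0.0987 0.1057] [ 606.7 -213.2] [252.7 108.4] 84.36383819580078
[0.0013 0.0004 0.1022]
pull 70 [ 472.5 -196.6] [36.7 13.8] 84.70158386230469
lin [ 7.64 -0.82  0.04] ang [ 0.003 -0.001  0.002] | pos [ 0.4806 -0.1999  0.1963] yaw -5.6 j [-0.65 -0.14 -0.21  1.51 -0.    1.02] F [ 0.5 -0.4  1. ] gap 0.0427 t 10.675
```

View pics/s2.png

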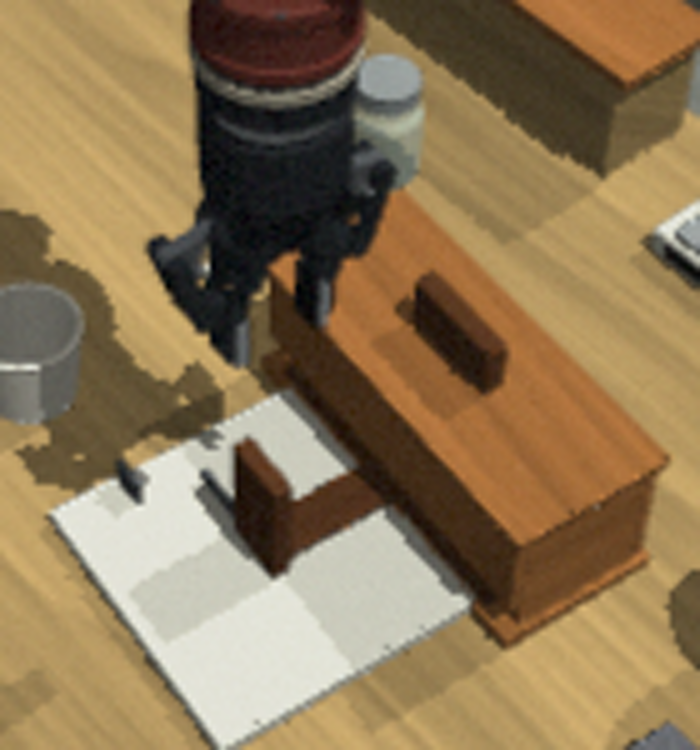

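>>> servo_tool(linear=[[3,-0.8,0],[6,-0.82,0],[9,-0.82,0],[12,-0.82,0],[14.1,-0.82,0]], angular=[[0,0,0],[0,0,0],[0,0,0],[0,0,0],[0,0,0]])

```text
time_s: 11.3
ee_pos: [0.4777, -0.2012, 0.0552]
tool_rot: [1.28, 1.161, -1.28]
wrist_force: [-0.3, -0.4, 0.0]
finger_gap: 0.0427
```

>>> servo_tool(linear=[[0,0,0],[0,0,0]], angular=[[0,0,0],[0,0,0]])

```text
time_s: 11.55
ee_pos: [0.4781, -0.2016, 0.0569]
tool_rot: [1.28, 1.16, -1.279]
wrist_force: [0.4, -0.5, 0.9]
finger_gap: 0.0424
```

Run:
```python
from h import *
go([.4722,-.1991,.053],-5.8)
a=np.radians(-5.75);ex=np.array([np.cos(a),np.sin(a)]);ey=np.array([-ex[1],ex[0]]);O=np.array([.6066,-.2133])
# predicted side/top pixels of fin top middle (z=.032) vs travel d, and of crossbar tip top
for n in('top','side'):
    c=cam(n)
    def pj(xm,ym,z):
        w=np.r_[O+xm*ex+ym*ey,z]; return cv2.projectPoints(w.reshape(1,3),np.array(c['rvec'],float),np.array(c['tvec'],float),c['camera_matrix'],None)[0].ravel().round(1)
    print(n,'fin',[(d,pj(-.135-d/1000,.080,.032).tolist()) for d in(36,40,44,48)],'fin ends@42',pj(-.177,.068,.032),pj(-.177,.092,.032),pj(-.177,.080,.012))
    print('  bar tip/root',pj(-.135,.064,.022),pj(-.135,.022,.022))
    g=cv2.cvtColor(c['color'],cv2.COLOR_RGB2GRAY)
    u,v=(323,258) if n=='top' else (255,275)
    print(g[v-7:v+8,u-10:u+11])
```

```text
lin [ 0.38 -0.61 -0.19] ang [ 0.004  0.001 -0.002] | pos [ 0.4781 -0.2016  0.0569] yaw -5.6 j [-0.65 -0.1  -0.43  1.24  0.    1.02] F [ 0.4 -0.5  0.9] gap 0.0424 t 11.55
top fin [(36, [326.7, 255.4]), (40, [326.6, 256.8]), (44, [326.4, 258.3]), (48, [326.3, 259.7])] fin ends@42 [330.9 257.9] [322.2 257.2] [325.8 257.3]
  bar tip/root [333.1 242.7] [348.1 244. ]
[[ 66  67  65  66  66  66  66  62  74 102  98  96  97  97  96  96  98  97
   96  96  96]
 [ 64  63  63  62  62  63  65  61  76 103  96  96  97  96  96  97  97  96
   97  96  97]
 [ 63  62  64  63  65  64  65  62  78 101  97  96  95  96  97  96  97  96
   98  96  96]
 [ 65  64  63  64  63  63  64  65  83 101  98  96  96  97  96  95  96  96
   95  96  95]
 [ 65  66  66  63  64  63  63  66  86  99  98  97  97  98  97  97  96  98
   95  97  95]
 [ 66  65  63  65  65  63  62  69  83  91  93 102 103  99 101  99 100  99
   97  96  94]
 [ 63  63  61  64  65  63  58  68  81  54  59  71  70  72  76  74  75  83
   92  97  94]
 [ 61  61  58  58  58  59  52  65  96  77  29  20  29  51  56  58  60  61
   78  97  94]
 [ 58  55  54  71  94  8
[... 1428 characters left out ...]
2 141  95  94 100 115  94  29  44  70  98 121 123 122 123 120
  124 126 127]
 [162 159 158 152 160 165 177 218 180  50  23  52  82  94 123 125 123 124
  125 124 123]
 [160 162 163 178 205 224 201 201 184 101  36  31  37  80 127 125 121 125
  125 125 123]
 [161 173 183 225 207 204 200 201 200 183  89  36  35  76 125 122 124 125
  125 122 126]
 [177 228 226 226 219 199 202 202 202 198 170  60  40  75 125 124 123 125
  123 121 121]
 [226 226 226 221 202 190 193 195 198 172  95  91  74  80 123 124 127 122
  127 126 122]
 [226 226 227 225 203 122  98 130 174  98  97 108 125 123 123 125 124 123
  125 124 125]
 [226 226 225 212 124 125 121  99  99 104 124 122 125 124 123 130 146 141
  125 125 123]]
```

>>> servo_tool(linear=[[0.2,-0.6,-0.2],[0.4,-0.6,-0.2],[0.4,-0.6,-0.2]], angular=[[0,0,0],[0,0,0],[0,0,0]])

```text
time_s: 12.02
ee_pos: [0.4712, -0.1983, 0.051]
tool_rot: [1.28, 1.162, -1.28]
wrist_force: [-0.2, -0.2, -0.6]
finger_gap: 0.0427
```

>>> servo_tool(linear=[[0,0,0],[0,0,0],[0,0,0],[0,0,0]], angular=[[0,0,0],[0,0,0],[0,0,0],[0,0,0]], grip=-1, grip_force=70)

```text
time_s: 12.52
ee_pos: [0.4705, -0.1983, 0.0513]
tool_rot: [1.28, 1.163, -1.282]
wrist_force: [-6.9, 0.2, 6.6]
finger_gap: 0.0132
```

Run:
```python
from h import *
s=manip.state()
a=np.radians(-5.75);ex=np.array([np.cos(a),np.sin(a)])
go(np.r_[s['ee_pos'][:2]-.043*ex,s['ee_pos'][2]],-5.6)
```

```text
lin [ 0.01 -4.3  -0.01] ang [0.001 0.    0.002] | pos [ 0.4705 -0.1983  0.0513] yaw -5.6 j [-0.65 -0.12 -0.45  1.24 -0.    1.01] F [-6.9  0.2  6.6] gap 0.0132 t 12.525
```

>>> servo_tool(linear=[[0,-1,0],[0,-2,0],[0,-3,0],[0,-4,0],[0,-4.3,0]], angular=[[0,0,0],[0,0,0],[0,0,0],[0,0,0],[0,0,0]])

```text
time_s: 13.15
ee_pos: [0.4289, -0.1944, 0.0513]
tool_rot: [1.281, 1.16, -1.278]
wrist_force: [7.9, 0.4, -2.9]
finger_gap: 0.0134
```

>>> servo_tool(linear=[[0,0,0],[0,0,0],[0,0,0]], angular=[[0,0,0],[0,0,0],[0,0,0]])

```text
time_s: 13.52
ee_pos: [0.4292, -0.1944, 0.0513]
tool_rot: [1.281, 1.16, -1.278]
wrist_force: [6.3, -0.1, -2.0]
finger_gap: 0.0129
```

Run:
```python
from h import *
go([.4705,-.1983,.0513],-5.6)
for n,b in(('top',(290,215,390,285)),('side',(220,235,320,315))):
    c=cam(n); np.save(n+'.npy',c['color']); save(c,n+'3.png',b,8)
t=cv2.imread('pics/top3.png');s=cv2.imread('pics/side3.png')
cv2.imwrite('pics/both3.png',np.vstack([t[100:400,:600],s[100:400,100:700]]))
```

```text
lin [ 0.01  4.15 -0.01] ang [ 0.001  0.    -0.003] | pos [ 0.4292 -0.1944  0.0513] yaw -5.5 j [-0.7  -0.26 -0.57  1.25  0.    0.96] F [ 6.3 -0.1 -2. ] gap 0.0129 t 13.525
```

View pics/both3.png

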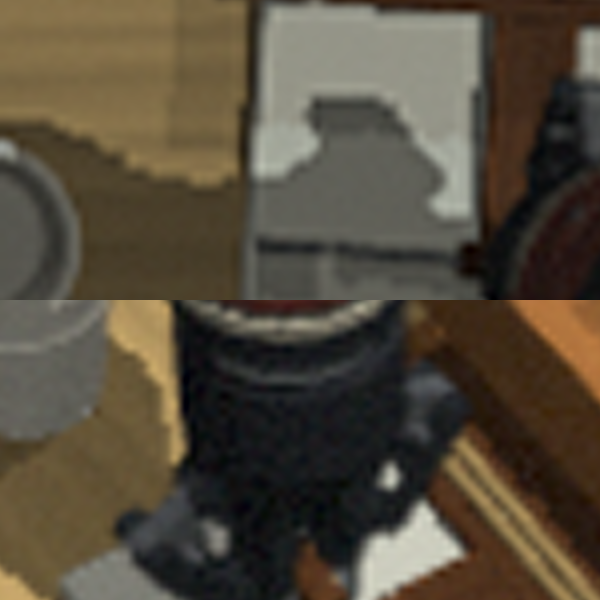

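```bash
cat > al.py <<'E'
from h import *
a=np.radians(-5.7);ex=np.array([np.cos(a),np.sin(a)]);ey=np.array([-ex[1],ex[0]]);O=np.array([.6066,-.2133])
I=[];D=[]
for i in range(4):
    c=cam('top'); I.append(cv2.cvtColor(c['color'],cv2.COLOR_RGB2GRAY).astype(float)); D.append(cloud(c))
g=np.mean(I,0); print(g[241:253,320:350].round().astype(int))
res={}
for nm,cols,z in(('fin',range(323,330),.032),('bar',range(334,346),.022)):
    xs=[]
    for u in cols:
        w=g[240:253,u]; v0=240+int(w[2:-2].argmin())+2; col=g[v0-2:v0+3,u]; bg=min(col[0],col[-1]); wt=np.clip(bg-col,0,None); v=(wt*np.arange(v0-2,v0+3)).sum()/wt.sum()
        p=ray(c,(u,v),z)[:2]-O; xs.append((p@ex*1000,p@ey*1000,v))
    xs=np.array(xs); print(nm,'x med',np.median(xs[:,0]).round(2),'std',xs[:,0].std().round(2),'y',xs[[0,-1],1].round(0)); print(xs[:,2].round(2))
P=np.nanmedian(D,0); q=P[(P[...,0]>.53)&(P[...,0]<.7)&(P[...,1]>-.36)&(P[...,1]<-.06)&(P[...,2]>.095)&(P[...,2]<.111)]
r=cv2.minAreaRect((q[:,:2]*1000).astype(np.float32)); print('lid',len(q),np.round(r[0],1),np.round(r[1],1),r[2].__round__(2),np.median(q[:,2]))
s=manip.state();print('tcp mag',((s['ee_pos'][:2]-O)@ex*1000).round(2),s['wrist_force'].round(1),s['time_s'])
E
python3 al.py
```

```text
[[ 38  54 112 155 147 147 149 140 100  67  73  74  74  75  74  74  73  70
   63 106 156 150 148 147 147 147 148 152 135  68]
 [ 40  58 114 153 151 154 147 141 104  66  73  74  76  75  76  75  74  73
   71  89 134 154 149 147 147 147 148 152 135  68]
 [ 40  80 139 162 160 162 157 162 143  76  81  72  74  74  73  80  84  72
   72  67  84 129 152 148 148 146 147 152 134  68]
 [ 35  95 160 168 164 164 164 168 162 128  88  86  88  88  88  91  94  86
   87  85  78 116 162 148 146 149 158 158 133  64]
 [ 31  98 164 166 162 163 163 166 173 155  90  96  97  97  96  96  97  97
   98  96  92 108 148 163 158 159 165 166 144  74]
 [ 30 102 167 166 163 164 166 170 162 122  90  94  94  95  96  95  95  95
   95  95  93  89 105 149 170 166 164 168 153  82]
 [ 38 106 172 166 164 168 158 132 121  87  93  95  95  96  94  96  94  95
   94  95  94  92  88 104 148 170 165 168 152  78]
 [ 48 112 179 171 171 161 118  85  89  92  94  95  94  94  96  94  94  95
   96  95  94  94  92  88 103 146 168 168 152  77]
 [ 52  91 142 135 136 122  86  92  94  94  94  95  94  95  95  94  95  94
   94  94  95  94  94  92 
[... 240 characters left out ...]
4  93  88 106 150 168 169 152  75]
 [ 60  75 100  96  95  94  95  95  95  95  94  95  95  96  95  95  94  95
   95  95  95  94  92 112 156 171 166 169 153  74]]
fin x med nan std nan y [91. nan]
[250.24 250.22 250.14 249.18 248.23 248.11    nan]
bar x med nan std nan y [61. 30.]
[243.      nan    nan    nan 241.85 243.08 243.69 246.26 247.23 248.
 249.51 249.5 ]
lid 3748 [ 606.6 -213. ] [251.8 108.1] 84.45 0.10217423761625292
tcp mag -178.4 [ 6.4 -0.1 -2.5] 13.825al.py:11: RuntimeWarning: invalid value encountered in scalar divide
  w=g[240:253,u]; v0=240+int(w[2:-2].argmin())+2; col=g[v0-2:v0+3,u]; bg=min(col[0],col[-1]); wt=np.clip(bg-col,0,None); v=(wt*np.arange(v0-2,v0+3)).sum()/wt.sum()
```

```bash
sed -i 's/240:253/252:265/; s/v0=240+/v0=252+/; s/g\[241:253,320:350\]/g[254:263,320:350]/' al.py; python3 al.py
```

```text
[[ 64  81 100  96  95  95  95  95  95  96  96  94  94  95  94  94  95  95
   94  96  95  94  94  90 106 136 134 137 128  79]
 [ 66  86  99  98  96  96  96  96  95  96  95  95  95  96  95  96  95  95
   95  95  94  94  95  93  91  88  88  89  96  84]
 [ 66  84  90  92 100  99 100  99  99  99  99  97  98  98  96  97  97  96
   96  96  95  96  95  95  95  96  95  97 102  89]
 [ 68  82  56  62  72  71  73  77  76  76  85  86  79  84  92  90  92 100
  100  98 100  99  99  99  98  99  96  84  73  64]
 [ 70  89  43  38  34  32  38  41  36  38  53  62  45  50  59  58  61  72
   71  72  78  77  76  79  84  86  86  50  10  17]
 [ 70  95  68  66  66  66  66  64  62  68  80  79  60  58  51  52  48  42
   42  42  43  43  40  40  46  52  56  28  14  18]
 [ 70  96  76  78  78  79  78  79  77  86 102  93  76  77  73  74  72  70
   70  68  65  66  65  62  62  61  50  28  15  17]
 [ 71  94  74  77  77  77  77  77  75  83  99  90  72  76  76  75  75  76
   76  77  78  78  78  79  79  79  66  34  10  16]
 [ 73  95  74  76  76  76  77  76  76  83  98  93  82  72  78  88  88  88
   84  73  74  74  75  75  76  78  74  61  49  43]]
fin x med -178.7 std 0.32 y [90. 73.]
[257.94 258.09 258.07 258.12 258.24 258.23 258.11]
bar x med -178.4 std 0.28 y [58. 28.]
[258.69 258.61 258.74 259.06 259.03 259.1  259.26 259.23 259.2  259.3
 259.35 259.4 ]
lid 3751 [ 606.7 -213.4] [252.6 108.3] 84.41 0.10219214931544812
tcp mag -178.41 [ 6.9 -0.4 -3.5] 14.025
```

>>> servo_tool(linear=[[0,-0.05,0],[0,-0.05,0],[0,-0.05,0],[0,-0.05,0]], angular=[[0,0,0],[0,0,0],[0,0,0],[0,0,0]])

```text
time_s: 14.52
ee_pos: [0.4288, -0.1944, 0.0513]
tool_rot: [1.281, 1.16, -1.278]
wrist_force: [7.5, -0.9, -3.1]
finger_gap: 0.0129
```

```bash
python3 al.py | tail -7
python3 - <<'E'
from h import *
for n in('top','side'):
    c=cam(n)
    for t in('cup','jar','rest','tin','bowl','brush','scraper'):
        L=manip.landmark_of(n,t); print(n,t,L and ray(c,L[0]['pixel'],0).round(3))
E
```

```text
fin x med -178.7 std 0.33 y [90. 73.]
[257.92 258.1  258.07 258.13 258.27 258.23 258.11]
bar x med -178.97 std 0.25 y [58. 28.]
[258.82 259.06 259.03 259.07 259.25 259.23 259.21 259.31 259.36 259.41
 259.69 259.68]
lid 3751 [ 606.6 -213.2] [252.1 108.3] 84.5 0.10222037452094318
tcp mag -178.85 [ 7.2 -0.  -2.1] 14.725
top cup [ 0.439 -0.007  0.   ]
top jar [0.745 0.002 0.   ]
top rest [ 0.608 -0.015  0.   ]
top tin [ 0.657 -0.448  0.   ]
top bowl [0.48  0.454 0.   ]
top brush [0.63  0.455 0.   ]
top scraper [0.635 0.45  0.   ]
side cup [ 0.44  -0.012  0.   ]
side jar [0.754 0.01  0.   ]
side rest [ 0.435 -0.205  0.   ]
side tin [ 0.444 -0.192  0.   ]
side bowl [0.471 0.438 0.   ]
side brush [ 0.474 -0.432  0.   ]
side scraper []
```

Aligned within about half a millimetre, slide still held. Handing in.

```bash
python3 -c "
from workcell import manip
print(manip.finish_job())"
```

```text
the job is handed in; nothing more can be done
None
```

I set the lid on the magazine and let go of it. Then I pulled the slide about 42 mm out to the mark, and the gripper was still holding it there when I handed the job in at about 14.7 s.

**Lid:** the last top-camera check put the plate level, with its upper face at 102 mm (about 103 expected). It is centred within about 0.3 mm of the box and turned within about 0.1° of it.

**Slide:** in the last top-camera fit, the crossbar was at x = -179.0 mm and the mark fin at -178.7 mm in the magazine's frame. That is about 0.3 mm apart, with a reading scatter of about 0.3 mm. The side camera could not confirm it, because the gripper hid the bar and the fin.

**Forces:** the wrist force in the final hold was about 7 N, with a grip of 70 N. The highest wrist reading I saw was about 10 N.

**Bystanders:** the cup, jar, bowl, rest, tin and scraper showed up about where they started, within the detectors' scatter of about a centimetre. Three late detections were clearly false:
- **Brush:** the top camera placed it at the scraper's position; the side camera still saw it in its place.
- **Rest and tin:** the side camera placed both at the slide; the top camera saw them in their places.

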